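# Hang the cutlery holder on the dish drainer and click it in

### The job

Hang the empty steel cutlery holder on the end of the dish drainer: loop its wire hanger over the top rail, centred above the roller catch, and press its foot in past the roller until it clicks home and can no longer lift off. Leave it hanging straight and still, and leave the other things on the worktop where they are.

Things in the scene. Friction and masses are not known exactly. Their poses are not given: they have to be found in the camera images.
- holder: Cutlery holder: empty open-topped box of 3 mm stainless sheet, 100 wide (x) x 60 deep (y) x 125 mm high, 0.2-0.33 kg, standing on the worktop. Origin at the centre of its underside, z up; front wall at y +30, back wall at y -30 mm. Hung, its axes are parallel to the drainer's and its underside is 48 mm above the worktop. Walls can be pinched from above, a finger inside.
- rim (a point): Middle of the top edge of the holder's front wall (holder frame x 0, y +28.5, z 125 mm). The wall is 3 mm thick, its edge beaded.
- hook (a point): Point in the wire hanger where the rail's axis lies when hung (holder x 0, y -38, z 127 mm). Two 5 mm wires at x +-36 rise over the back rim and come down behind: channel from y -30 (back face) to y -45, closed at z 133, open below; behind, they run down to z 114, then flare back to y -54, z 104, joined there by a cross wire. To pass over the rail it must be 30 mm above its seat.
- foot (a point): Middle of the foot, a staple of 6 mm round wire standing out 22 mm from the lower back wall; its cross wire is 50 mm long, parallel to x (holder frame x 0, y -49, z 45 mm), its legs at x = -28 and +28 mm.
- drainer: Fixed steel wire dish drainer on a grey drip tray, 290 (x) x 350 mm (y); origin at the centre of its underside, z up. The holder hangs outside its end frame at y +165 mm, on the robot's left. There, one below another along x between posts at x +-130: the top rail, a 6 mm wire at height 114 and a 12 mm rail at height 75 mm. Three 230 mm high plates stand 170 mm and more inside.
- rail (a point): Middle of the top rail, a 12 mm round bar along x, axis 175 mm above the worktop; axes are the drainer's, +y points outward. Upright, the foot cannot come down past the wire at height 114: come over the rail from outside and lower the hanger along the holder's z with its bottom swung out some 20 to 30 degrees, then swing it in. The rail is felt when the hanger sits.
- roller (a point): Centre of the catch's nylon roller at rest: 10 mm diameter, 26 mm long along x, held by a spring under the wire at height 114 mm, mid-frame (drainer x 0, y +161, z 98 mm). The foot's cross wire must pass under it, from outside to inside. Hung loosely, the foot rests against the roller, the holder leaning about 8 degrees with its bottom out, and goes no farther by its own weight.
- catch (a joint): Spring travel of the roller: 0 = down (rest), to 0.007 m pushed up; it yields at 12 N, 1.5 N more per mm. About 12 N pressed inward low on the holder's front wall carry the foot past it; the roller then springs back to 0 and the holder's lower back wall stops at the lower rail, about 14 mm further in than before.
- tumbler: Glass tumbler, 81 mm wide, 92 mm high; a bystander. Origin at its underside.
- mug: Mug, 86 mm wide, 96 mm high; a bystander. Origin at its underside.
- tin: Food tin, 75 mm wide, 110 mm high; a bystander. Origin at its underside.
- fork: Steel fork lying on the worktop, 196 mm long; a bystander.
- lemon: Lemon, 72 mm long; a bystander.

How it is judged (in metres and radians):
On the way:
1. the hanger is down over the top rail, the foot still outside the roller (y of hook in the frame of rail between -0.009 and 0.009 m and z of hook in the frame of rail between -0.009 and 0.009 m and y of foot in the frame of roller above 0 m), for 0.1 s.
At the end, for the whole second after the job is handed in: The holder hangs straight (within 4 degrees) and at rest on the top rail: hook point within 7 mm across, 5 mm in height and 15 mm along of the rail's middle, parallel to it within 3.4 degrees, foot at least 5 mm inside the roller's axis, roller sprung back down (within 1.5 mm) (y of hook in the frame of rail between -0.007 and 0.007 m and z of hook in the frame of rail between -0.005 and 0.005 m and x of hook in the frame of rail between -0.015 and 0.015 m and y of foot in the frame of roller below -0.005 m and value of joint catch below 0.0015 m and angle between holder's own z axis and vertical below 0.07 rad and angle between the x axis of holder and the x axis of drainer, either way round below 0.06 rad and linear speed of holder below 0.02 m/s and contact force between holder and drainer above 0.8 N); the robot touches nothing.
It fails at once if a bystander is pushed more than 40 mm from its place (distance of any of tumbler, mug, tin, fork, lemon from where it was at the start of the episode above 0.04 m).
It also fails if it takes over 54 s, if anything falls off the work surface, if the arm or the gripper's body presses on something with over 40 N, if the wrist force passes 120 N, or if a joint passes its speed limit or range.

### The arm

A 6-joint arm with a two-finger parallel gripper is mounted at the origin on a cart in front of the work surface, level with it; the furniture and walls round the work are solid. World frame = base frame: x ahead of the robot, y to its left, z up, the work surface at z = 0. Lengths are in m, angles in degrees, forces in N, time in s.
With the tool pointing down it reaches from about 0.4 to 0.825 m from the base axis. Payload 7 kg.
Tool frame: the origin (TCP) lies midway between the tips of the shut fingers; the grasp point (between the pads) lies 19 mm behind it; z points along the fingers, y is the line along which they close (so a half turn about z gives the same grasp; the last joint's range is limited). The gripper opens to 88 mm and grips with 3 to 60 N. Pads are 19 mm wide; open, the fingers measure 130 mm over their backs; the gripper's body (78 mm by 193 mm) begins 47 mm behind the grasp point.
Start: joints at [84.059, 20.546, 0.682, 0, -70.136, -16.507], TCP at [0.258, 0.624, 0.227] pointing down, gripper open.
Joint ranges: [-176.03, 176.03], [-82.01, 121.73], [-58.28, 71.71], [-173.87, 95.51], [-174.79, -0.11], [-173.66, 173.66]. Speed limits (degrees/s): [136.94, 136.94, 172.46, 180, 180, 180].

### API

Orientations are given as a 3x3 rotation matrix whose columns are the frame's x, y, z axes.
In Python, from rig import robot gives the robot as it stands. Calls block until the motion is done:
- robot.goto(position, orientation): joint-space move of the TCP to a pose.
- robot.servo_line(position, ori=None, speed=0.15): straight line of the TCP; ori=None keeps the orientation; speed is the mean speed in m/s.
- robot.movej(angles): joint-space move.
- robot.move_gripper(opening): opening from 0.0 (shut) to 1.0 (fully open); the grip force is fixed at half the most; returns when the fingers have stopped.
- robot.dwell(seconds).
- robot.ik(position, orientation): joint angles nearest the present ones, or None.
- robot.grab_frame(name): name is "scene" or "top" or "wrist"; returns (picture, depth): 480x640x3 uint8, red, green, blue; 480x640 float32, m along the optical axis (not along the pixel's ray), 0 where there is no reading.
- robot.camera_info(name): a dict with "vfov" (degrees; the focal length in pixels is half the picture's height over the tangent of half this angle, whatever the lens; pixels are square), "cx", "cy" (the principal point, pixels), "view" (4x4, takes a point from world to camera coordinates); the wrist camera has in their place "T_tool_cam" (4x4, takes a point from camera to tool coordinates, whose origin is the TCP and whose axes are the flange's). Camera axes: x right, y down, z forward; pixel columns grow to the right and rows downward; lengths in m; the calibration is good to about 2 mm. A picture is of the moment at which its call begins: read the wrist's pose just before it. camera_info takes no time and is no camera call.
A pose or a line that the arm cannot do raises robot.Unreachable and nothing moves.
- robot.job_done(): hands the job in; it is judged then, once.
Readings, each from a call of its own:
- robot.read_t(): time.
- robot.read_qpos(): joint angles.
- robot.read_qvel(): joint speeds.
- robot.read_effort(): joint torques, N m.
- robot.read_position(): TCP position.
- robot.read_tcp_rot(): TCP orientation.
- robot.read_force(): force on the tool from outside, world axes, zero at the start.
- robot.read_ft_torque(): the same for the moment, N m.
- robot.read_grip_width(): opening from 0.0 (shut) to 1.0 (fully open).
- robot.read_finger_force(): force on a finger pad.
Only numpy, scipy, OpenCV 4.12 (cv2) and the standard library are available. Lean on these libraries where they do the work, as an engineer would, in place of code of your own. Each camera call takes 0.05 s, during which the arm holds its last target. There are 200 camera calls.

## Working session

There is one attempt and no reset: what is moved stays moved. The work goes in short steps, each a Python script; the robot and the scene stay as the last script left them, time stands still between calls to the robot, and variables do not carry over. Pictures are saved under pics/ and viewed, at most 10 in all, crops included, and the job is handed in when it is done.

```bash
mkdir -p pics; ls
cat > h.py <<'E'
import numpy as np, cv2
from rig import robot
def cam(n):
    c=robot.camera_info(n); f=240/np.tan(np.radians(c['vfov'])/2); return c,f
def cloud(n):
    if n=='wrist': p=np.array(robot.read_position()); R=np.array(robot.read_tcp_rot())
    im,d=robot.grab_frame(n); c,f=cam(n)
    v,u=np.mgrid[0:480,0:640]
    P=np.stack([(u-c['cx'])/f*d,(v-c['cy'])/f*d,d],-1)
    if n=='wrist':
        T=np.array(c['T_tool_cam']); P=P@T[:3,:3].T+T[:3,3]; P=P@R.T+p
    else:
        T=np.linalg.inv(np.array(c['view'])); P=P@T[:3,:3].T+T[:3,3]
    P[d==0]=np.nan
    return im,P
E
python3 - <<'E'
from h import *
for n in ('scene','top'):
    im,P=cloud(n); cv2.imwrite(f'pics/{n}0.png',im[...,::-1]); np.save(n+'.npy',P)
    c,f=cam(n); print(n,c,f)
print(robot.read_t(),robot.read_force(),robot.read_tcp_rot())
print(robot.camera_info('wrist'))
E
```

```text
pics
scene {'vfov': 57.721069755783596, 'cx': 322.1650035914668, 'cy': 240.74640376775835, 'view': array([[ 0.89589184, -0.44400192,  0.01549544, -0.59291211],
       [-0.18612711, -0.40677383, -0.89436667,  0.13139396],
       [ 0.40340366,  0.79837168, -0.44706615,  0.93331031],
       [ 0.        ,  0.        ,  0.        ,  1.        ]])} 435.4679173557297
top {'vfov': 48.75366037878777, 'cx': 318.6643619543905, 'cy': 235.3860338414954, 'view': array([[-1.24254681e-02, -9.99922488e-01, -7.91648983e-04,
        -1.77638811e-01],
       [-9.88969601e-01,  1.24062178e-02, -1.47598151e-01,
         5.82905328e-01],
       [ 1.47596532e-01, -1.05105934e-03, -9.89047097e-01,
         1.16564131e+00],
       [ 0.00000000e+00,  0.00000000e+00,  0.00000000e+00,
         1.00000000e+00]])} 529.64628152153
0.1 [-0.10434202  0.5758357  -0.12943014] [[ 9.24178958e-01 -3.81959519e-01 -4.24310402e-04]
 [-3.81959724e-01 -9.24177869e-01 -1.42654596e-03]
 [ 1.52744525e-04  1.48045324e-03 -9.99998892e-01]]
{'vfov': 67.25359928477901, 'cx': 321.4111073396065, 'cy': 233.30953511238312, 'T_tool_cam': array([[-3.30557205e-05, -9.68740164e-01, -2.48077598e-01,
         6.57167056e-02],
       [ 9.99998929e-01, -3.94962449e-04,  1.40907645e-03,
         9.98081082e-04],
       [-1.46301029e-03, -2.48077286e-01,  9.68739139e-01,
        -1.58240687e-01],
       [ 0.00000000e+00,  0.00000000e+00,  0.00000000e+00,
         1.00000000e+00]])}
```

View pics/scene0.png

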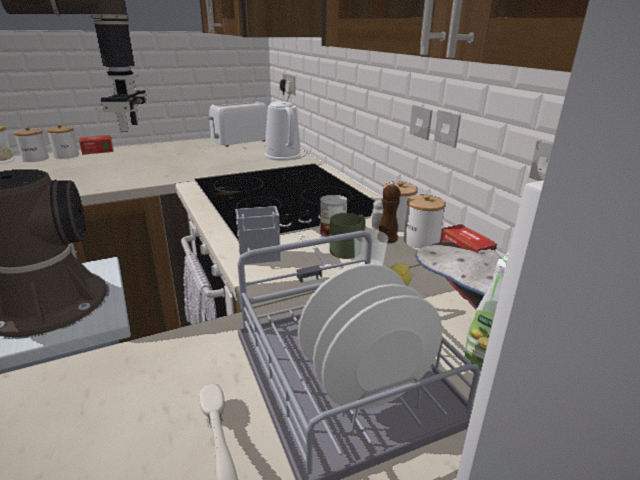

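View pics/top0.png

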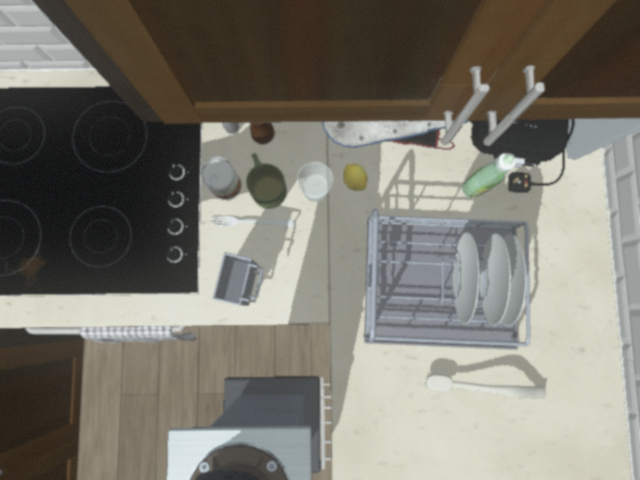

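The scene shows the holder standing at (258,235) and the drainer with its near end rail around (300,250). In the top view the holder is at (237,278) with its hanger wires to the right, facing the drainer. The end rail is at u≈370, v 212–345. The fork (250,220) and mug (267,185) lie beyond the holder.

Run:
```python
from h import *
P=np.load('top.npy'); S=np.load('scene.npy')
# holder points
def sel(P,u0,u1,v0,v1,z0,z1):
    Q=P[v0:v1,u0:u1].reshape(-1,3); return Q[(Q[:,2]>z0)&(Q[:,2]<z1)]
H=sel(P,205,275,240,315,0.09,0.16); print('holder',len(H),H.min(0),H.max(0),np.median(H,0))
print(cv2.minAreaRect(H[H[:,2]>0.11][:,:2].astype(np.float32)))
for n,A in (('top',sel(P,355,390,200,355,.155,.2)),('scene',sel(S,235,380,225,300,.16,.2))):
    c=A.mean(0); u,s,vt=np.linalg.svd(A-c,full_matrices=False)
    print(n,len(A),A.min(0),A.max(0),c,np.median(A,0),vt[0],np.degrees(np.arctan2(vt[0,1],vt[0,0])))
for n,A in (('tray',sel(P,355,540,200,355,.003,.02)),):
    print(n,len(A),cv2.minAreaRect(A[:,:2].astype(np.float32)))
# world z height map across holder in top view
np.set_printoptions(precision=3,suppress=True,linewidth=180)
cv2.imwrite('pics/holder.png',cv2.resize(cv2.imread('pics/top0.png')[235:325,195:285],None,fx=6,fy=6,interpolation=cv2.INTER_CUBIC))
print(P[278,205:275:3]); 
for n,u0,u1,v0,v1 in (('tumbler',295,335,160,205),('mug',245,290,150,210),('tin',200,243,155,200)):
    A=sel(P,u0,u1,v0,v1,.05,.2); print(n,np.median(A,0),A.min(0),A.max(0))
```

```text
holder 688 [ 0.42367772 -0.06299215  0.0906113 ] [0.53529825 0.03983799 0.14171951] [ 0.47681188 -0.01894492  0.12423886]
((0.47646743059158325, -0.013164389878511429), (0.08669597655534744, 0.10176481306552887), 76.10816192626953)
top 788 [ 0.34830142 -0.30693546  0.15566587] [ 0.61800104 -0.28176038  0.18637803] [ 0.47951065 -0.29400451  0.17931782] [ 0.47862735 -0.29389924  0.17978752] [-0.99846556  0.05534068 -0.00198553] 176.8275859178959
scene 1406 [ 0.34954354 -0.50042592  0.1600125 ] [ 0.61742154 -0.28379581  0.19999633] [ 0.46391913 -0.36914914  0.18315119] [ 0.4529368  -0.30199125  0.1809458 ] [-0.2021856  -0.97568194  0.08465061] -101.70740913762005
tray 11263 ((0.4884742498397827, -0.4873133897781372), (0.4408186078071594, 0.3593091070652008), 89.2038803100586)
[[ 0.49   0.082  0.   ]
 [ 0.49   0.075 -0.   ]
 [ 0.49   0.068 -0.003]
 [ 0.489  0.061  0.001]
 [ 0.481  0.03   0.125]
 [ 0.482  0.027  0.108]
 [ 0.484  0.026  0.078]
 [ 0.486  0.025  0.047]
 [ 0.489  0.025  0.003]
 [ 0.488  0.017  0.01 ]
 [ 0.489  0.011  0.003]
 [ 0.489  0.005 -0.   ]
 [ 0.489 -0.002  0.002]
 [ 0.488 -0.01   0.002]
 [ 0.48  -0.032  0.119]
 [ 0.483 -0.033  0.072]
 [ 0.486 -0.034  0.029]
 [ 0.488 -0.037 -0.001]
 [ 0.481 -0.056  0.108]
 [ 0.488 -0.051  0.001]
 [ 0.488 -0.058  0.002]
 [ 0.488 -0.066  0.005]
 [ 0.488 -0.072 -0.   ]
 [ 0.487 -0.08   0.005]]
tumbler [ 0.721 -0.176  0.077] [ 0.66  -0.216  0.05 ] [ 0.741 -0.138  0.096]
mug [ 0.713 -0.059  0.085] [ 0.652 -0.11   0.05 ] [ 0.767 -0.025  0.101]
tin [0.706 0.033 0.107] [ 0.674 -0.001  0.05 ] [0.748 0.073 0.116]
```

View pics/holder.png

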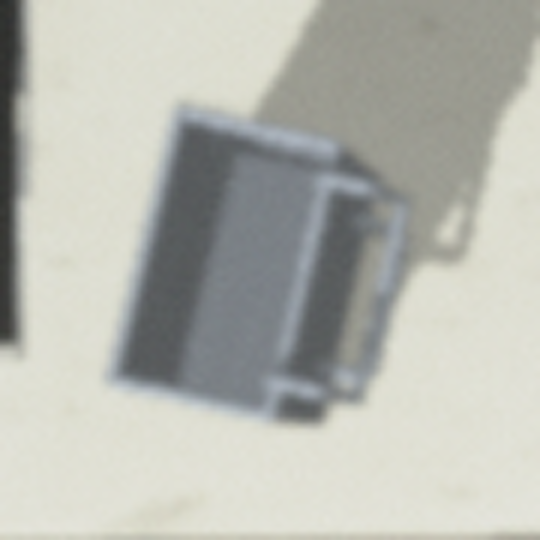

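The crop shows the holder's rim as a rectangle, with the front wall to the left ((185,110)–(115,378)) and the hanger wires on the right. This gives a holder yaw of about -14°. Next I'll look at the rail and the holder from close by with the wrist camera.

```bash
cat >> h.py <<'E'
from scipy.spatial.transform import Rotation as Ro
np.set_printoptions(precision=4,suppress=True,linewidth=180)
def hori(yaw,tilt=0):  # holder rotation: yaw, bottom swung out by tilt (deg)
    return Ro.from_euler('ZX',[yaw,tilt],degrees=True).as_matrix()
def tool(Rh): return Rh@np.diag([1,-1,-1.])   # tool x=hx, y=-hy, z=-hz
E
python3 - <<'E'
from h import *
t0=robot.read_t()
def log(*a): print('%.2f'%robot.read_t(),*a)
robot.goto([.486,.02,.26],tool(hori(-14))); log(robot.read_force())
im,P=cloud('wrist'); cv2.imwrite('pics/wh.png',im[...,::-1]); np.save('wh.npy',P)
robot.goto([.48,-.27,.33],tool(hori(-3))); log()
im,P=cloud('wrist'); cv2.imwrite('pics/wr.png',im[...,::-1]); np.save('wr.npy',P)
a=cv2.imread('pics/wh.png');b=cv2.imread('pics/wr.png'); cv2.imwrite('pics/both.png',cv2.resize(np.hstack([a,b]),(800,300)))
P=np.load('wh.npy');H=P.reshape(-1,3);H=H[(H[:,2]>.117)&(H[:,2]<.132)&(abs(H[:,0]-.48)<.09)&(abs(H[:,1])<.09)]
print('rim',len(H),np.median(H[:,2]),cv2.minAreaRect(H[:,:2].astype(np.float32)))
P=np.load('wr.npy');A=P.reshape(-1,3)
for lo,hi in ((.172,.19),(.177,.19)):
    B=A[(A[:,2]>lo)&(A[:,2]<hi)&(abs(A[:,1]+.294)<.03)&(abs(A[:,0]-.48)<.11)]
    l=cv2.fitLine(B[:,:2].astype(np.float32),cv2.DIST_HUBER,0,.001,.001).ravel()
    print('rail',len(B),l,'yaw',np.degrees(np.arctan(l[1]/l[0])),'y@.48',l[3]+(.4826-l[2])*l[1]/l[0],'z95',np.percentile(B[:,2],95))
    for x in np.arange(.38,.6,.04):
        C=B[abs(B[:,0]-x)<.02]
        if len(C): print(x,C[:,1].min(),C[:,1].max(),np.median(C[:,1]),C[:,2].max())
E
```

```text
2.41 [-0.2293 -0.4791  0.2932]
3.60
rim 2322 0.12698161084689535 ((0.47518205642700195, -0.010395966470241547), (0.0799194723367691, 0.10185780376195908), 76.6411361694336)
rail 2962 [ 0.9985 -0.0541  0.5039 -0.296 ] yaw -3.10025 y@.48 -0.29483008 z95 0.18189377968724432
0.38 -0.2948175883397788 -0.2833560870482762 -0.2888553703900688 0.18296809698846922
0.42 -0.2987477438147462 -0.2857920727867952 -0.2916395885528721 0.18315189162885362
0.45999999999999996 -0.3007464612803399 -0.2869426569979715 -0.29355791512735374 0.18293251421951912
0.49999999999999994 -0.3027485142223887 -0.28936051076178854 -0.29567913689579234 0.18287381149581122
0.5399999999999999 -0.3046305838586012 -0.2916536682439082 -0.2977645025269778 0.18340577101073358
0.5799999999999998 -0.3062159416111216 -0.2939114491454639 -0.29972146717978343 0.18331611089076752
rail 2809 [ 0.9986 -0.0538  0.5041 -0.2961] yaw -3.0844674 y@.48 -0.29496977 z95 0.18192046799229886
0.38 -0.2948175883397788 -0.2833560870482762 -0.2889094720786439 0.18296809698846922
0.42 -0.2976396309215347 -0.2857920727867952 -0.29190656000292825 0.18315189162885362
0.45999999999999996 -0.3006518938798301 -0.2869426569979715 -0.29367169668599935 0.18293251421951912
0.49999999999999994 -0.3026635185928977 -0.2893717907906032 -0.29595469774215644 0.18287381149581122
0.5399999999999999 -0.3046305838586012 -0.2916536682439082 -0.29798392956074005 0.18340577101073358
0.5799999999999998 -0.30621330475576164 -0.2939114491454639 -0.2998824670465462 0.18331611089076752
```

View pics/both.png

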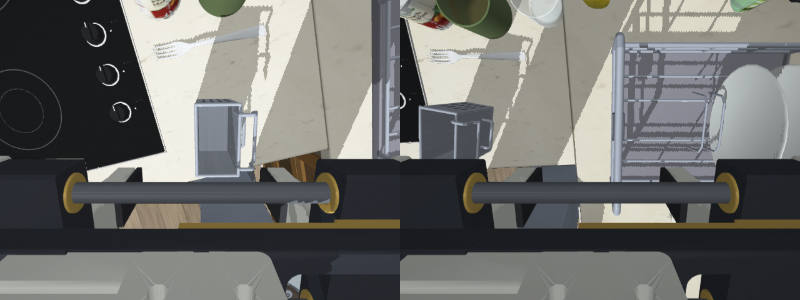

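Left half: the holder is at about (218,138) with its hanger to the right. Right half: the end rail runs from (618,35) to (617,212). Rail yaw is -3.1° and its y is about -0.295 at mid-x 0.483, and all three views agree. Next I'll fit the front wall, check IK along the path and grasp.

```bash
cat >> h.py <<'E'
RAIL=np.array([.483,-.2948,.175]); YD=-3.1
HOOK=np.array([0,-.038,.127])
def log(*a): print('%.2f'%robot.read_t(),*a,flush=True)
def tcp_for(hook,tilt,G,yaw=YD):   # TCP pose so that the holder's hook point is at world 'hook'; G = TCP in holder frame
    Rh=hori(yaw,tilt); return hook+Rh@(G-HOOK),tool(Rh)
def rail(y,z,x=0): return RAIL+hori(YD)@np.array([x,y,z])
E
python3 - <<'E'
from h import *
c0=np.array([.4785,-.0015])
est=[]
for f in ('wh','top'):
    H=np.load(f+'.npy').reshape(-1,3);H=H[(H[:,2]>.119)&(H[:,2]<.131)]
    yaw=-13.7; 
    for _ in range(2):
        R=hori(yaw)[:2,:2]; q=(H[:,:2]-c0)@R
        F=q[(abs(q[:,1]-.0285)<.008)&(abs(q[:,0])<.06)]; mid=F[abs(F[:,0])<.045]
        k=np.polyfit(mid[:,0],mid[:,1],1); yaw+=np.degrees(np.arctan(k[0]))
    rimx=(F[:,0].min()+F[:,0].max())/2
    e=c0+R@[rimx,np.polyval(k,rimx)]; est.append([*e,yaw]); print(f,len(F),e,yaw,np.ptp(F[:,0]),F[:,1].min(),F[:,1].max())
e=np.mean(est,0)
np.save('grasp.npy',e)
Rt=tool(hori(e[2])); G=np.array([0,.0285,.098])
q0=None
for nm,a in {'app':([*e[:2],.17],Rt),'pre':tcp_for(rail(.10,.09),25,G),'over':tcp_for(rail(-.0194,.0417),25,G),'seat':tcp_for(rail(0,0),25,G),'in':tcp_for(rail(0,0),9,G)}.items(): print(nm,a[0],robot.ik(*a))
for al in (45,60,75,90):
  for spin in (0,90):
    # pusher: tool z points inward (-y of drainer) and down
    Rp=hori(YD)@Ro.from_euler('X',-al,degrees=True).as_matrix()@np.diag([1,-1,-1.])@Ro.from_euler('z',spin,degrees=True).as_matrix()
    print(al,spin,Rp[:,2],robot.ik(rail(.07,-.09),Rp))
robot.move_gripper(.36); robot.goto([*e[:2],.17],Rt); log(robot.read_grip_width(),robot.read_force())
robot.servo_line([*e[:2],.098],speed=.06); log(robot.read_force())
robot.move_gripper(0); log(robot.read_grip_width(),robot.read_finger_force(),robot.read_force(),robot.read_position())
E
```

```text
wh 763 [0.484  0.0261] -13.420630997332644 0.10078035407518558 0.021023654357821806 0.030546738570740944
top 123 [0.486  0.0261] -13.603060079108872 0.1007669745327529 0.0214089658439193 0.03168347689976355
app [np.float64(0.48499692473624845), np.float64(0.02608922961171649), 0.17] [ 26.3386   5.3091 -27.2915   0.     -57.3994  50.1496]
pre [ 0.4923 -0.1225  0.2668] [-12.1503   9.4325  -3.5382 -24.9247 -82.0308 103.6543]
over [ 0.4859 -0.2418  0.2185] [-23.6763  17.2997  -0.1511 -23.5187 -82.5249 115.7404]
seat [ 0.4869 -0.2224  0.1768] [-22.0001  18.2752  -4.3032 -24.2064 -77.1985 116.3836]
in [ 0.4868 -0.2247  0.1568] [-10.7179  13.3287 -15.6691 -10.0609 -62.5696 102.3843]
45 0 [-0.0382 -0.7061 -0.7071] [ 16.1794  21.2031 -54.2156  58.8162 -51.277   17.7335]
45 90 [-0.0382 -0.7061 -0.7071] [ 16.1794  21.2031 -54.2156  58.8162 -51.277  -72.2665]
60 0 [-0.0468 -0.8648 -0.5   ] [ 21.008   29.6545 -55.5379  63.4841 -62.0569   4.9678]
60 90 [-0.0468 -0.8648 -0.5   ] [ 21.008   29.6545 -55.5379  63.4841 -62.0569 -85.0322]
75 0 [-0.0522 -0.9645 -0.2588] [ 24.8641  40.0458 -54.8359  63.2901 -72.757   -4.5138]
75 90 [-0.0522 -0.9645 -0.2588] [ 24.8641  40.0458 -54.8359  63.2901 -72.757  -94.5138]
90 0 [-0.0541 -0.9985 -0.    ] [ 26.963   51.2826 -52.5055  60.658  -83.1429 -11.9909]
90 90 [-0.0541 -0.9985 -0.    ] [  26.963    51.2826  -52.5055   60.658   -83.1429 -101.9909]
5.97 0.3579393608503771 [-0.2577  0.415   0.2845]
7.33 [ 0.3181 -0.3475  0.2255]
7.92 0.03452892838709607 29.997650384902954 [-0.5672  0.7716 -2.7926] [0.4847 0.0261 0.0977]
```

Grasped at 3 mm, which is the wall thickness. I'll lift, tilt and carry it to just over the rail.

Run:
```python
from h import *
G=np.array([0,.0285,.098])
p=robot.read_position(); robot.servo_line([p[0],p[1],.27],speed=.12); log(robot.read_force(),robot.read_grip_width())
robot.goto(*tcp_for(rail(.12,.10),25,G)); log(robot.read_force())
z=hori(YD,25)[:,2]
pos,R=tcp_for(RAIL+z*.050,25,G)
robot.servo_line(pos,ori=R,speed=.08); log(robot.read_force(),robot.read_position()-pos,robot.read_grip_width())
for n in('scene','wrist'):
    im,P=cloud(n); np.save(n+'1.npy',P); cv2.imwrite(f'pics/{n}1.png',im[...,::-1])
a=cv2.imread('pics/scene1.png')[180:330,190:390]; b=cv2.imread('pics/wrist1.png')
cv2.imwrite('pics/c1.png',np.hstack([cv2.resize(a,(400,300),interpolation=cv2.INTER_CUBIC),cv2.resize(b,(400,300))]))
```

```text
9.51 [ 0.193   0.455  -3.0083] 0.029805124841582865
10.37 [ 0.8385  0.9969 -2.9177]
12.41 [-0.1792  0.4903 -3.7031] [0.0001 0.0002 0.0003] 0.033532836811995606
```

View pics/c1.png

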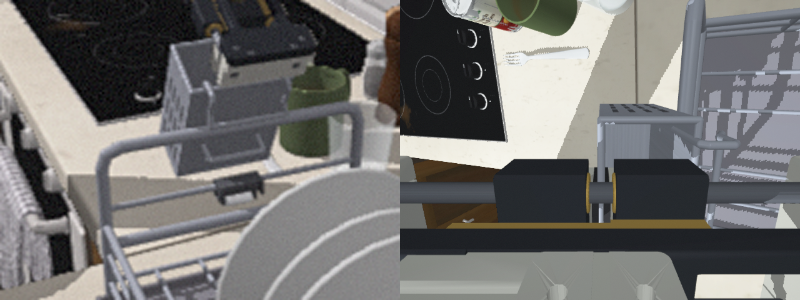

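Left: the holder is tilted just outside the rail, with its foot at (228,165) and the roller catch at (238,188). Right: the hanger wires have come over the rail at about (700,130). I'll check the catch's x against the foot, then lower until contact.

Run:
```python
from h import *
S=np.load('scene1.npy'); D=hori(YD)
Q=(S[255:295,285:335].reshape(-1,3)-RAIL)@D
A=Q[(abs(Q[:,1])<.025)&(Q[:,2]<-.045)&(Q[:,2]>-.1)]; B=A[abs(A[:,2]+.07)<.007]
print('catch x',B[:,0].min(),B[:,0].max(),np.median(B,0),len(B))
Q=(np.load('wrist1.npy').reshape(-1,3)-RAIL)@D; B=Q[(abs(Q[:,1])<.02)&(abs(Q[:,2])<.012)&(Q[:,0]>.055)&(Q[:,0]<.11)]
print('rail pts y,z',np.median(B,0),B[:,2].max(),len(B))
G=np.array([0,.0285,.098]); z=hori(YD,25)[:,2]; f0=robot.read_force()
for s in [.035,.02,.01,.006,.004,.002,.0,-.002,-.004]:
    pos,R=tcp_for(RAIL+z*s,25,G); robot.servo_line(pos,ori=R,speed=.04); f=robot.read_force()-f0
    log(s,f,robot.read_grip_width())
    if np.linalg.norm(f)>6: break
```

```text
catch x -0.04646658802612505 0.02269779676075421 [ 0.0016 -0.0063 -0.0701] 143
rail pts y,z [ 0.0842 -0.0008  0.0051] 0.008109485176547304 3451
13.03 0.035 [-0.3032 -0.7714 -0.9133] 0.033506114649214484
13.56 0.02 [-0.5956 -1.9159 -0.3132] 0.030011290860922614
13.96 0.01 [-0.9376 -0.8781 -0.2857] 0.03481943346181594
14.21 0.006 [ 0.2391 -0.6955 -0.9899] 0.032209101023915054
14.46 0.004 [ 0.0964 -1.3594  0.1602] 0.03288759657650728
14.71 0.002 [-0.5708 -1.2048  0.3019] 0.032765078552045274
14.96 0.0 [-0.531  -1.1496 -1.1008] 0.03288150029930542
15.21 -0.002 [-1.3085 -1.897   3.2485] 0.029130465638605354
15.46 -0.004 [-1.7775 -5.3253  8.1877] 0.033949315442234576
```

The hanger is seated, about 2 mm lower than nominal. Now I'll swing it in around the rail to 10°, check the force, and release.

Run:
```python
from h import *
G=np.array([0,.0285,.098]); hk=RAIL+np.array([0,0,-.002])
for t in (22,18,14,11):
    pos,R=tcp_for(hk,t,G); robot.servo_line(pos,ori=R,speed=.04); f=robot.read_force(); log(t,f,robot.read_grip_width())
    if np.linalg.norm(f)>15: break
robot.dwell(.2); robot.move_gripper(.3); robot.dwell(.5); log(robot.read_force())
z=robot.read_tcp_rot()[:,2]; p=robot.read_position()
robot.servo_line(p-z*.07,speed=.1); log(robot.read_force())
im,P=cloud('scene'); np.save('scene2.npy',P); im2,_=cloud('wrist')
cv2.imwrite('pics/c2.png',np.hstack([cv2.resize(im[180:330,190:390],(400,300),interpolation=cv2.INTER_CUBIC),cv2.resize(im2,(400,300))])[...,::-1])
```

```text
15.71 22 [-0.5753 -3.5095  2.1479] 0.03381192663162231
15.98 18 [-0.4603 -4.0332  3.5866] 0.03683717043826107
16.26 14 [-0.3759 -5.4211  4.3187] 0.031340739748796975
16.51 11 [-0.4071 -6.1967  5.0141] 0.03307601521193689
17.85 [ 0.3026 -0.662  -0.2577]
18.70 [ 0.6825 -0.4115 -0.5664]
```

View pics/c2.png

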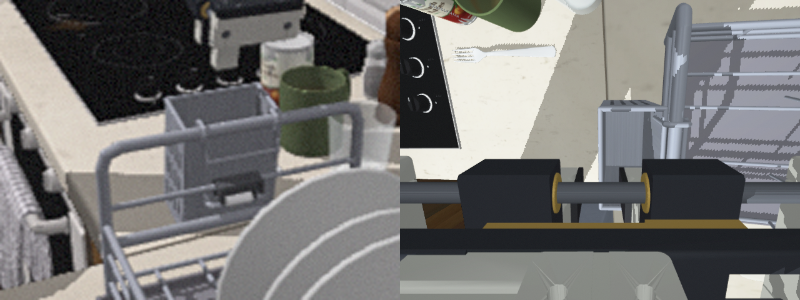

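The holder hangs on the rail, leaning out, with its wires at (200,127) and (272,118) either side of the catch at (240,185). So it's centred. Now I'll push with shut fingers tilted 60°.

Run:
```python
from h import *
Rp=hori(YD)@Ro.from_euler('X',-60,degrees=True).as_matrix()@np.diag([1,-1,-1.])@Ro.from_euler('z',-90,degrees=True).as_matrix()
p=robot.read_position(); robot.servo_line(p+[0,.03,.09],speed=.15)
robot.goto(rail(.20,.12),Rp); robot.move_gripper(0); log(robot.read_qpos())
robot.goto(rail(.14,-.09),Rp); robot.dwell(.3); f0=robot.read_force(); log(f0)
robot.servo_line(rail(.09,-.09),speed=.06)
y=.088; n=hori(YD)[:,1]
while y>.055:
    robot.servo_line(rail(y,-.09),speed=.03); f=(robot.read_force()-f0); log(round(y,4),f@n,f)
    if f@n>30 : break
    y-=.0025
```

```text
21.29 [ 39.6437  15.7126 -36.8328  39.5215 -87.7307 116.5335]
22.47 [ 0.098   0.5991 -0.7802]
23.70 0.088 -0.34242523618545584 [ 0.0886 -0.3477  0.9231]
23.95 0.0855 1.143236086942669 [0.2305 1.1324 0.2579]
24.20 0.083 6.361545526826001 [ 0.2878  6.3553 -2.0598]
24.45 0.0805 7.752943251061856 [ 1.1627  7.7013 -3.8754]
24.70 0.078 -1.5910093561925427 [-0.4195 -1.5706  1.3531]
24.95 0.0755 -0.3380862066101123 [-0.2923 -0.3228  0.6871]
25.20 0.073 -0.8168209067540836 [-0.3072 -0.8014  0.5678]
25.45 0.0705 9.908955074076838 [-4.5341 10.169   3.2259]
25.70 0.068 32.42071514585973 [-15.7271  33.32    12.0549]
```

Force rose, dropped as the foot clicked past, then stopped firmly at the lower rail. I'll back off and check.

Run:
```python
from h import *
robot.servo_line(rail(.16,-.07),speed=.1); robot.servo_line(rail(.25,.08),speed=.15); robot.dwell(.5); log(robot.read_force())
im,P=cloud('scene'); im2,T=cloud('top'); D=hori(YD)
Q=(T.reshape(-1,3)-RAIL)@D
r=Q[(Q[:,2]>-.01)&(Q[:,2]<.004)&(Q[:,1]>.055)&(Q[:,1]<.085)&(abs(Q[:,0])<.07)]
print('front rim: n,x range,y,z',len(r),r[:,0].min(),r[:,0].max(),np.median(r,0),'yaw rel',np.degrees(np.polyfit(r[:,0],r[:,1],1)[0]))
Q=(P.reshape(-1,3)-RAIL)@D
for z0 in np.arange(-.12,.0,.01):   # back wall as seen by scene camera
    b=Q[(abs(Q[:,2]-z0)<.005)&(Q[:,1]<.02)&(Q[:,1]>-.02)&(abs(abs(Q[:,0])-.042)<.006)]
    print('%.3f'%z0,len(b),np.median(b[:,1]) if len(b) else '')
cv2.imwrite('pics/c3.png',np.hstack([cv2.resize(im[190:310,220:360],(400,343),interpolation=cv2.INTER_CUBIC),cv2.resize(im2[190:360,290:490],(400,343),interpolation=cv2.INTER_CUBIC)])[...,::-1])
```

```text
28.61 [-0.3908  0.1065 -0.3018]
front rim: n,x range,y,z 140 -0.050181867336249276 0.05106002057348254 [-0.0004  0.0673 -0.0024] yaw rel 0.09807304539522183
-0.120 24 0.006743028767768264
-0.110 14 0.0062140343470789075
-0.100 33 -0.0028651425648870666
-0.090 56 0.007038888858083893
-0.080 57 0.007772637436188183
-0.070 35 0.007731520241612247
-0.060 73 0.0018193967584936974
-0.050 57 0.008878700136277506
-0.040 46 0.009297944260126142
-0.030 52 0.00977704382402703
-0.020 59 0.00910292206608121
-0.010 36 0.0074078469678758915
```

View pics/c3.png

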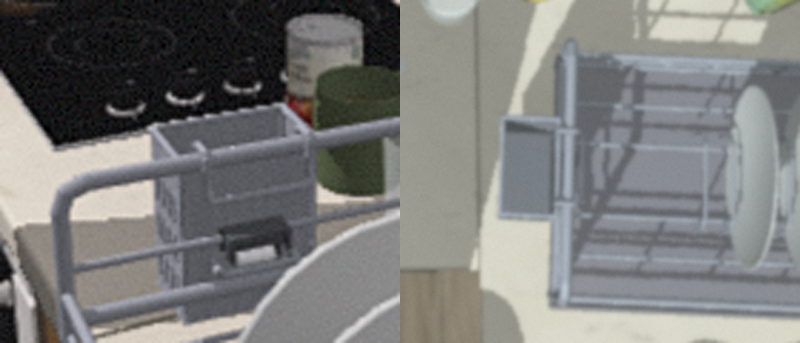

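The holder hangs upright and parallel to the rail, about 0.4 mm off centre. The foot at (250,268) is inside the white roller at (255,255), which is back down. Handing in.

```bash
python3 -c "
from rig import robot
print(robot.job_done())"
```

```text
the job is handed in; nothing more can be done
None
```

The cutlery holder is hung on the end rail, centred over the catch with its foot clicked in past the roller, and I handed the job in after about 29 s of the 54 s allowed; the verdict was not shown.

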